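# Rock the slope gauge on the crowned rest to its set mark and hold

### The arm

A 6-joint arm with a two-finger parallel gripper is mounted at the origin on the work surface. World frame = base frame: x ahead of the robot, y to its left, z up, the work surface at z = 0. Lengths are in m, angles in rad, forces in N, time in s.
With the tool pointing down it reaches from about 0.25 to 0.775 m from the base axis. Payload 4 kg.
Tool frame: the origin (TCP) lies at the very end of the fingers, on their centre line; the grasp point (between the pads) lies 19 mm behind it; y points along the fingers, x is the direction in which the jaws open and shut, and the axes are right-handed (so a half turn about y gives the same grasp; the last joint's range is limited). The gripper opens to 94 mm and grips with 3 to 60 N. Pads are 16 mm wide; open, the fingers measure 119 mm over their backs; the gripper's body (75 mm by 177 mm) begins 78 mm behind the grasp point.
Start: joints at [1.203, 0.087, 1.371, -0, 1.684, -0.103], TCP at [0.144, 0.531, 0.206] pointing down, gripper open.
Joint ranges: [-3.1, 3.1], [-0.76, 2.03], [0.27, 2.55], [-1.08, 4.22], [0.17, 2.65], [-2.57, 2.57]. Speed limits (rad/s): [2.79, 2.79, 3.14, 3.14, 3.14, 3.14].

### API

Orientations are given as [roll, pitch, yaw] about the fixed x, y, z axes, in that order (R = Rz(yaw) Ry(pitch) Rx(roll)).
In Python, from bench import robot gives the robot as it stands.
- The arm moves only by the shell command python3 -m handwheel 'ROWS' [OPENING]. ROWS is JSON, a list of rows, each an object with "delta_pos": the shift along the tool's x, y, z in mm, a list of three; "yaw": the turn about the tool's y in rad. A call has 1 to 12 rows; each row is the pose to reach, as a shift and turn from the pose commanded when the call began, along the tool's axes at that moment; what a row does not reach only later rows make up. A row lasts 1/10 s, in which the tool goes at most 50 mm and 8.59 degrees, less where a joint would pass 70% of its speed; a pose out of reach is approached as far as the arm can. A call with a gripper value outside its range is refused whole. OPENING is the closure in counts, from 0 (fully open) to 255 (shut), set as the call begins (- or left out, the last holds). The fingers move at their own pace and stop on an object; the grip force is fixed at half the most. Time passes only in rows, so rows that repeat a pose let the fingers close. It gives the time, the measured TCP pose, the force and the opening at its end, in the units of the state.
- robot.get_obs(): the state, without advancing time (a new reading comes with each control period).
- robot.snapshot(name): name is "scene" or "top" or "wrist"; returns a dict with "image" (480x640x3 uint8, red, green, blue), "fx", "fy", "cx", "cy" (pixels), "k1" (the pictures are not rectified: a ray, as slopes to the right and down, at radius r is drawn at 1 + k1 r^2 times it, then the intrinsics apply), "rvec" (rotation vector, rad) and "tvec" (3), from world to camera coordinates, as OpenCV has them. Camera axes: x right, y down, z forward; pixel columns grow to the right and rows downward; lengths in m; the calibration is good to about 2 mm. A picture is of the moment at which its call begins. There is no depth.
- robot.close_job(): hands the job in, once; it reports no verdict.
The state is a dict: "time": time; "joint_positions": joint angles; "qvel": joint speeds; "joint_torque": joint torques, N m; "tool_pos": TCP position; "ee_rot": TCP orientation; "wrist_force": force on the tool from outside, world axes, zero at the start; "wrist_torque": the same for the moment, N m; "width": finger opening in m.
Only numpy, scipy, OpenCV 4.12 (cv2) and the standard library are available. Lean on these libraries where they do the work, as an engineer would, in place of code of your own. Each camera call takes 0.05 s, during which the arm holds its last target.

### The job

In this kitchen inspection, pick up the slope gauge and set the middle of its base upright across the middle of the ridge of the crowned rest (not the flat-topped one), so that the ridge runs square across the gauge's length. Then rock the gauge on the ridge until its hanging pointer settles on the mark tab, and finish with the gripper still holding it there, lightly pressed on the ridge, for the inspector to note. Leave the other things on the worktop where they are.

Things in the scene. Friction and masses are not known exactly. Their poses are not given: they have to be found in the camera images.
- gauge: Slope gauge, 0.32 to 0.5 kg, standing upright on the worktop: flat steel base bar 40 x 130 x 14 mm, grey case 26 x 112 mm up to 106 mm, dark wooden grip post on top. Origin at the centre of the base's underside; y along its length, z up, x through its thickness; the pale dial with pointer is on its +x face. The grip post stays rigid with the case.
- gauge_grip (a point): Centre of the gauge's grip post, 129 mm above the underside of the base; the post is 24 (gauge x) x 30 (gauge y) x 46 mm tall, from 106 to 152 mm; gauge axes.
- pointer (a joint): Angle (rad) of the gauge's black pointer from the gauge's own downward direction; 0 when the gauge stands level, positive when the tip is towards the gauge's +y end. The pointer hangs plumb under gravity from a pivot 92 mm above the underside and swings about the gauge's x axis; after a move it swings for about 1 s. Lowering the gauge's +y end makes it grow by as much as the gauge is tilted.
- mark (a joint): Angle (rad) of the mark tab from the gauge's own downward direction, about the same pivot and with the same sign as the pointer; set differently each time, 0.14 to 0.28, always towards the gauge's +y end; stiff, it stays as it is. The pointer is on the mark when both angles agree.
- pointer_tip (a point): Tip of the pointer, 60 mm below its pivot, 16 mm in front (+x) of the gauge's middle.
- mark_spot (a point): Point on the inner end of the mark tab that the pointer's tip must meet: 60 mm from the pivot, in the pointer's plane. The tab is dark steel, 6 mm wide and 14 mm long.
- crowned_rest: Fixed steel rest block, 60 x 76 mm, with a rounded ridge (radius 12 mm, 60 mm long) along its own x axis over its middle, ridge top 70 mm above the worktop; the shoulders beside it are lower and uneven: 52 mm at its -y side, 44 mm at its +y side. Origin at the centre of its underside, z up.
- crown (a point): Middle of the ridge's top line on the crowned rest, 70 mm above the worktop; axes of the rest (x along the ridge).
- flat_rest: Fixed steel block of the same size, 60 x 76 x 70 mm, with a plain flat top; not the one to use. Origin at the centre of its underside.
- spoon: Loose wooden spoon, 240 mm long, lying on the worktop, a bystander.
- oil: Loose amber bottle, 56 mm across, 170 mm high, a bystander. Origin under its centre.
- cup: Loose white cup, 76 mm across, 70 mm high, a bystander. Origin under its centre.
- puck: Loose black rubber foot, 56 mm across, 22 mm high, a bystander. Origin under its centre.
- tube: Loose clear sample tube, 18 mm across, 110 mm long, lying on the white board, a bystander.
Mind the look-alikes: they are no part of the job. Leave any orange or yellow look-alike of the crowned_rest alone.

How it is judged:
By the outcome, as a careful person would: the job done as asked, in the order asked, and still so for the second after the job is handed in, while the arm keeps its last pose, push and grip.
It also fails if it takes over 45 s, if anything falls off the work surface, if the arm or the gripper's body presses on something with over 40 N, if the wrist force passes 120 N, or if a joint passes its speed limit or range.

## Working session

There is one attempt and no reset: what is moved stays moved. The work goes in short steps, Python scripts to look and compute and a shell command to move; the robot and the scene stay as the last step left them, time stands still between calls to the robot, and variables do not carry over. Pictures are saved under pics/ and viewed, and the job is handed in when it is done.

```bash
ls; mkdir -p pics; cat > h.py <<'E'
import numpy as np, cv2
from bench import robot
def snap(n,f):
    s=robot.snapshot(n); cv2.imwrite('pics/'+f,s['image'][:,:,::-1]); np.save('pics/'+f+'.npy',s,allow_pickle=True); return s
def load(f): return np.load('pics/'+f+'.npy',allow_pickle=True).item()
def KD(s): return np.array([[s['fx'],0,s['cx']],[0,s['fy'],s['cy']],[0,0,1.]]),np.array([s['k1'],0,0,0,0.])
def ray(s,uv):
    K,D=KD(s); p=cv2.undistortPoints(np.array(uv,float).reshape(-1,1,2),K,D).reshape(-1,2)
    R=cv2.Rodrigues(np.array(s['rvec'],float))[0]; d=np.c_[p,np.ones(len(p))]@R
    o=-R.T@np.array(s['tvec'],float).ravel(); return o,d
def onz(s,uv,z):
    o,d=ray(s,uv); return o+d*((z-o[2])/d[:,2])[:,None]
def proj(s,P):
    K,D=KD(s); return cv2.projectPoints(np.array(P,float).reshape(-1,1,3),np.array(s['rvec'],float),np.array(s['tvec'],float),K,D)[0].reshape(-1,2)
E
python3 - <<'E'
from h import *
print(robot.get_obs())
for n in ['scene','top','wrist']:
    s=snap(n,n+'0.png'); print(n,{k:v for k,v in s.items() if k!='image'})
E
```

```text
pics
{'time': 0.0, 'joint_positions': array([ 1.20286843e+00,  8.79616363e-02,  1.37221176e+00,  2.71385635e-05,
        1.68361436e+00, -1.03084288e-01]), 'qvel': array([ 0.00117286,  0.00074814, -0.00038603,  0.00177681,  0.00191068,
        0.00026377]), 'joint_torque': array([ 5.22477694e-04, -3.40182137e+01, -3.02426684e+01,  7.17410585e-02,
        3.29829566e-02, -1.48295908e-04]), 'tool_pos': array([0.14375881, 0.53032051, 0.20432212]), 'ee_rot': array([-1.57054362,  0.00218067,  1.30595602]), 'wrist_force': array([-0.24965522,  0.16458349,  0.58443204]), 'wrist_torque': array([ 0.00695388, -0.02459044, -0.01526813]), 'width': 0.09395732902941357}
scene {'fx': 556.1161030773698, 'fy': 556.1161030773698, 'cx': 329.5015950661709, 'cy': 240.34929276472846, 'k1': -0.14116078617329392, 'rvec': array([ 2.13251457,  0.5297726 , -0.26857726]), 'tvec': array([-0.46903181, -0.10940504,  1.53783579])}
top {'fx': 453.44335933618714, 'fy': 453.44335933618714, 'cx': 314.73814543072626, 'cy': 246.48538751208346, 'k1': 0.03901729471979043, 'rvec': array([ 2.17992932, -2.14362682,  0.17209257]), 'tvec': array([-0.07986565,  0.58840414,  1.1314151 ])}
wrist {'fx': 355.99074887408165, 'fy': 355.99074887408165, 'cx': 319.1446163258464, 'cy': 235.07520954187285, 'k1': -0.01280918264630935, 'rvec': array([-2.33843027, -1.79053488, -0.21205981]), 'tvec': array([-0.54935378, -0.02525364,  0.38918852])}
```

View pics/scene0.png

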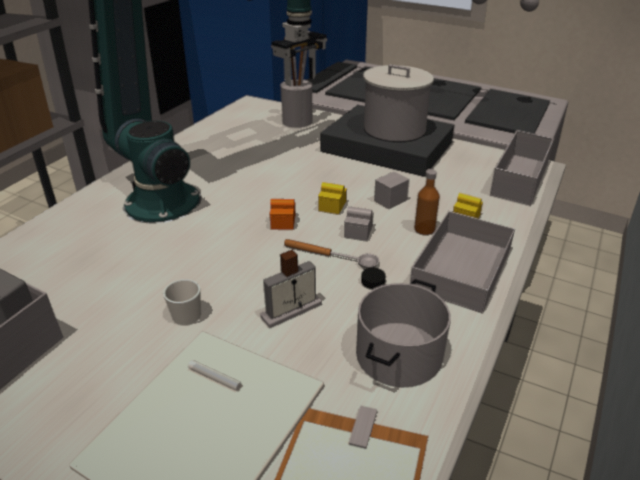

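View pics/top0.png

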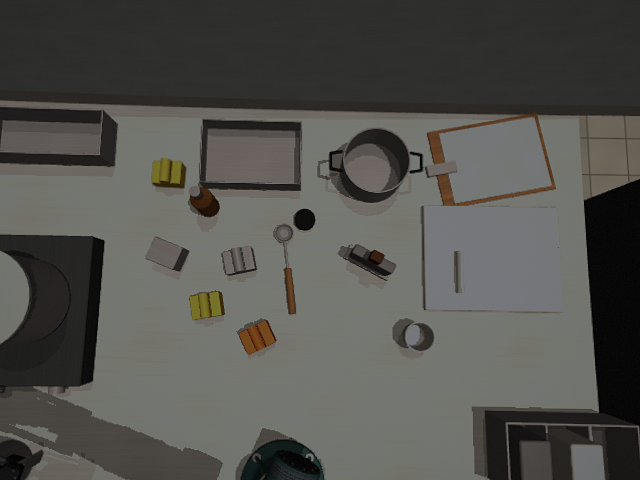

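View pics/wrist0.png

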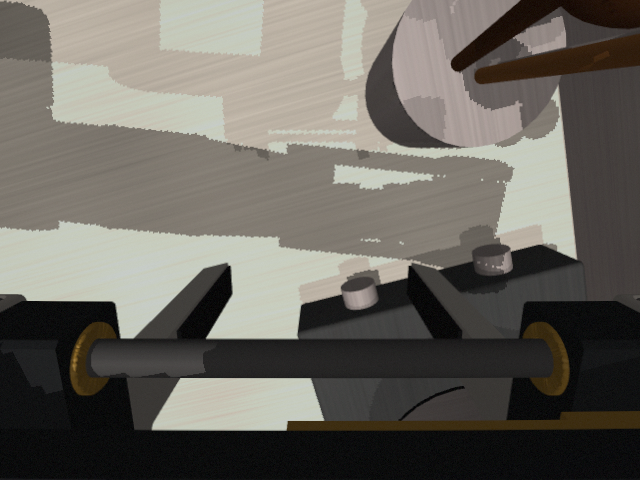

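The scene shows:
- **Gauge:** scene (290,290), top (368,260).
- **Rest candidates in the top view:** silver block with ridge (239,261), grey flat block (166,253), yellow crowned (207,305) and (168,172), orange crowned (257,337).

By the description, the silver ridged block at top (239,261) / scene (359,222) is the right one. I'll check it in a close crop.

```bash
python3 - <<'E'
from h import *
a=load('scene0.png')['image'][:,:,::-1]; b=load('top0.png')['image'][:,:,::-1]
c1=cv2.resize(a[165:245,325:425],(400,320),interpolation=cv2.INTER_CUBIC)
c2=cv2.resize(b[220:300,140:265],(400,256),interpolation=cv2.INTER_CUBIC)
c3=cv2.resize(a[245:325,250:330],(400,400),interpolation=cv2.INTER_CUBIC)
c4=cv2.resize(b[230:290,330:405],(400,320),interpolation=cv2.INTER_CUBIC)
im=np.zeros((600,800,3),np.uint8); im[:320,:400]=c1; im[320:576,:400]=c2; im[:400,400:]=c3[:400]; 
cv2.imwrite('pics/crop0.png',im); cv2.imwrite('pics/crop1.png',c4)
E
```

```text
(no output)
```

View pics/crop0.png

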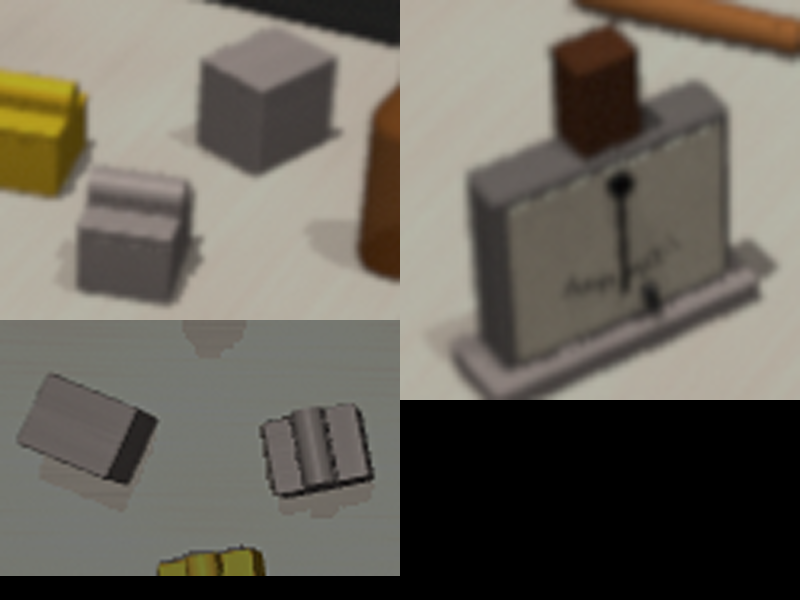

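View pics/crop1.png

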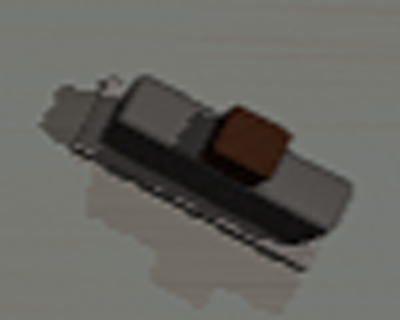

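The crop confirms the silver ridged block as the crowned rest and the plain grey one as the flat rest. The dial faces the scene camera with the tab to its right, so gauge +y is at the right end in the scene view. Now to turn these into positions.

```bash
python3 - <<'E'
from h import *
S=load('scene0.png');T=load('top0.png')
def t(p): p=np.array(p,float); return np.c_[330+(p[:,0]+.5)/5.333-.5,230+(p[:,1]+.5)/5.333-.5]
def tr(p): p=np.array(p,float); return np.c_[140+(p[:,0]+.5)/3.2-.5,220+(p[:,1]-320+.5)/3.2-.5]
def sc(p): p=np.array(p,float); return np.c_[250+(p[:,0]-400+.5)/5-.5,245+(p[:,1]+.5)/5-.5]
def sr(p): p=np.array(p,float); return np.c_[325+(p[:,0]+.5)/4-.5,165+(p[:,1]+.5)/4-.5]
print('cams',ray(S,[[0,0]])[0],ray(T,[[0,0]])[0])
print('post top T',onz(T,t([(235,107),(292,138),(270,175),(213,145)]),.152))
print('post top S',onz(S,sc([(553,48),(607,28),(637,45),(583,75)]),.152))
print('case top T',onz(T,t([(140,75),(353,185),(105,125),(320,240)]),.106))
print('case top S',onz(S,sc([(470,180),(700,82),(725,105),(505,205)]),.106))
print('base S',onz(S,sc([(455,350),(500,390),(760,280)]),.014))
r=onz(T,tr([(308,408),(322,492)]),.07);print('ridge T',r)
print('ridge S',onz(S,sr([(93,173),(188,182)]),.068))
c=tr([(263,425),(355,405),(373,478),(283,495)]);print('rest outline T shoulders',onz(T,c,.048))
print('flat', onz(T,tr([(18,440),(50,375),(137,407),(107,485)]),.07).mean(0))
E
```

```text
cams [ 1.02679212 -0.9513427   0.79846367] [ 0.43089015 -0.04409659  1.20211782]
post top T [[ 0.56952277 -0.20560427  0.152     ]
 [ 0.55627489 -0.23060842  0.152     ]
 [ 0.53980308 -0.22086577  0.152     ]
 [ 0.55255678 -0.19590268  0.152     ]]
post top S [[ 0.53903809 -0.2249304   0.152     ]
 [ 0.55081363 -0.20363756  0.152     ]
 [ 0.56694627 -0.20775585  0.152     ]
 [ 0.55845855 -0.23430143  0.152     ]]
case top T [[ 0.5896025  -0.1690264   0.106     ]
 [ 0.54067212 -0.26655327  0.106     ]
 [ 0.56619798 -0.15305275  0.106     ]
 [ 0.51527153 -0.25125852  0.106     ]]
case top S [[ 0.52156347 -0.26267507  0.106     ]
 [ 0.5700119  -0.16464915  0.106     ]
 [ 0.5865453  -0.17328978  0.106     ]
 [ 0.54197435 -0.26906883  0.106     ]]
base S [[ 0.50984256 -0.26720058  0.014     ]
 [ 0.53912445 -0.27845739  0.014     ]
 [ 0.60007082 -0.16914846  0.014     ]]
ridge T [[0.58033797 0.12825846 0.07      ]
 [0.51468776 0.11488215 0.07      ]]
ridge S [[0.5217304  0.11333939 0.068     ]
 [0.57822451 0.1317552  0.068     ]]
rest outline T shoulders [[0.56893617 0.16667257 0.048     ]
 [0.5863489  0.09435221 0.048     ]
 [0.52810099 0.07810446 0.048     ]
 [0.51344476 0.1485589  0.048     ]]
flat [0.56251013 0.3048897  0.07      ]
```

```bash
python3 - <<'E'
from h import *
from scipy.spatial.transform import Rotation as Ro
W=load('wrist0.png'); R=cv2.Rodrigues(np.array(W['rvec']))[0]; o=-R.T@np.array(W['tvec'])
ob=robot.get_obs(); Rt=Ro.from_euler('xyz',ob['ee_rot']).as_matrix()
print('cam world',o,'in tool mm',Rt.T@(o-ob['tool_pos'])*1000)
print('cam axes in tool (cols right,down,fwd)\n',Rt.T@R.T)
E
```

```text
cam world [0.0788781  0.5481618  0.38365598] in tool mm [  -0.20934687 -179.07592878   67.34136521]
cam axes in tool (cols right,down,fwd)
 [[ 9.99999442e-01  6.84040985e-04  8.04884877e-04]
 [-6.21538253e-04 -2.35064502e-01  9.71979575e-01]
 [ 8.54073728e-04 -9.71979533e-01 -2.35063946e-01]]
```

```bash
python3 - <<'E'
from h import *
S=load('scene0.png');T=load('top0.png')
def tri(a,b):
    o1,d1=ray(S,[a]);o2,d2=ray(T,[b]);A=np.c_[d1[0],-d2[0]];x=np.linalg.lstsq(A,o2-o1,rcond=None)[0]
    return (o1+d1[0]*x[0]+o2+d2[0]*x[1])/2, np.linalg.norm(A@x-(o2-o1))
print('pot rim c',tri((403,313),(376,163)))
print('pot rim S',onz(S,[(358,318),(448,310),(403,340)],.1))
print('puck',onz(T,[(305,219)],.02),'oil cap',tri((431,174),(196,191)),'spoon',onz(T,[(283,232),(292,312)],.01),'cup',onz(T,[(418,336)],.07))
print('orange',onz(T,[(257,337)],.05),'yel',onz(T,[(207,305),(168,172)],.05))
# subject: post by triangulation
print(tri((288.7,254.6),(376.8,256)))
E
```

```text
pot rim c (array([ 0.79658463, -0.21894003,  0.10318314]), np.float64(0.0018967000096504322))
pot rim S [[ 0.72832522 -0.26588369  0.1       ]
 [ 0.86825983 -0.16815279  0.1       ]
 [ 0.82226168 -0.27989506  0.1       ]]
puck [[ 0.66559869 -0.04349738  0.02      ]] oil cap (array([0.69682602, 0.21058088, 0.16322646]), np.float64(0.0030622641005179597)) spoon [[ 0.63121853  0.0143779   0.01      ]
 [ 0.42107336 -0.01419468  0.01      ]] cup [[ 0.36820231 -0.32669261  0.07      ]]
orange [[0.35885031 0.0702501  0.05      ]] yel [[0.43585646 0.19731308 0.05      ]
 [0.77602955 0.31317587 0.05      ]]
(array([ 0.55368575, -0.21423415,  0.1492818 ]), np.float64(0.0032036991430723014))
```

Pot, spoon, puck and cup are clear of my route. First I'll move the wrist camera in front of the dial to read the mark, turning the tool so that its x lies along gauge x.

```bash
python3 -m handwheel '[{"delta_pos":[-34,0,-35],"yaw":0.147},{"delta_pos":[-68,0,-70],"yaw":0.294},{"delta_pos":[-102,0,-105],"yaw":0.441},{"delta_pos":[-136,0,-140],"yaw":0.588},{"delta_pos":[-170,0,-175],"yaw":0.735},{"delta_pos":[-204,0,-210],"yaw":0.882},{"delta_pos":[-238,0,-245],"yaw":1.029},{"delta_pos":[-272,0,-280],"yaw":1.176},{"delta_pos":[-306,0,-315],"yaw":1.323},{"delta_pos":[-340,0,-350],"yaw":1.47},{"delta_pos":[-374,0,-385],"yaw":1.617},{"delta_pos":[-408,0,-420],"yaw":1.764}]'
```

```text
time: 1.35
tool_pos: [0.443, 0.0252, 0.2054]
ee_rot: [-1.57, -0.0, -0.464]
wrist_force: [1.0, 0.1, -0.6]
width: 0.094
```

```bash
python3 -m handwheel '[{"delta_pos":[42,0,-27],"yaw":0},{"delta_pos":[84,0,-54],"yaw":0},{"delta_pos":[126,0,-81],"yaw":0},{"delta_pos":[168,0,-108],"yaw":0},{"delta_pos":[210,0,-135],"yaw":0},{"delta_pos":[252,0,-163],"yaw":0},{"delta_pos":[294,0,-191],"yaw":0},{"delta_pos":[336,10,-218],"yaw":0},{"delta_pos":[357,50,-233],"yaw":0},{"delta_pos":[357,95,-233],"yaw":0},{"delta_pos":[357,100,-233],"yaw":0}]'; python3 - <<'E'
from h import *
snap('wrist','w1.png')
E
```

```text
time: 2.45
tool_pos: [0.6554, -0.3381, 0.0945]
ee_rot: [-1.569, 0.018, -0.459]
wrist_force: [-1.4, 0.5, -1.2]
width: 0.094
```

View pics/w1.png

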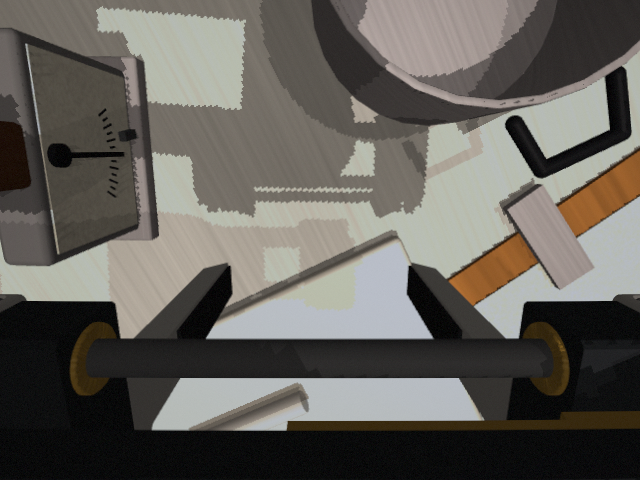

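The wrist view shows the dial clearly: pivot at (60,155), pointer tip near (123,153), mark tab near (127,135), base bar at x≈150. I'll zoom in.

```bash
python3 - <<'E'
from h import *
s=snap('wrist','w2.png'); print(robot.get_obs()['tool_pos'],robot.get_obs()['ee_rot'])
a=s['image'][:,:,::-1]; cv2.imwrite('pics/w2c.png',cv2.resize(a[85:205,25:165],(700,600),interpolation=cv2.INTER_CUBIC))
E
```

```text
[ 0.65848375 -0.33871629  0.10282293] [-1.57005314  0.00566678 -0.45783246]
```

View pics/w2c.png

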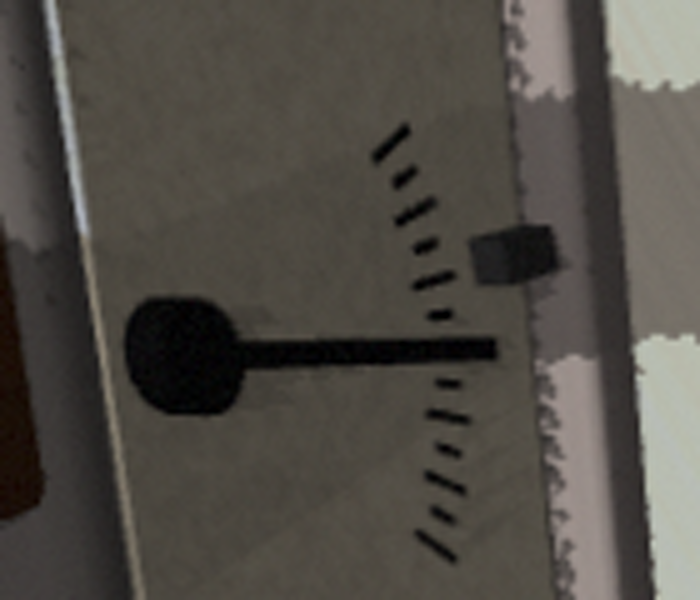

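```bash
python3 - <<'E'
from h import *
s=load('w2.png')
def px(p): p=np.array(p,float); return np.c_[25+(p[:,0]+.5)/5-.5,85+(p[:,1]+.5)/5-.5]
P=px([(185,357),(496,349),(475,263),(470,240),(480,287),(240,355)])
o,d=ray(s,P)
c=np.array([.5545,-.2155])
for dx in(-.004,0,.004):
  for yaw in(-.4615,-.445):
    gx=np.array([np.cos(yaw),np.sin(yaw)]);gy=np.array([-gx[1],gx[0]])
    q0=gx@c+.016+dx
    t=(q0-o[:2]@gx)/(d[:,:2]@gx); X=o+d*t[:,None]
    y=X[:,:2]@gy-c@gy; z=X[:,2]
    yt,zt=y[1],z[1]
    print(dx,yaw,'y',np.round(y*1000,1),'z',np.round(z*1000,1),'mark ang',np.arctan2(y[2:5]-yt,zt+.06-z[2:5]).round(4),'r',np.hypot(y[2]-yt,zt+.06-z[2]).round(4))
# base bottom/top edge & case
E
```

```text
-0.004 -0.4615 y [-0.1 -0.1 11.2 14.1  8.1 -0. ] z [90.4 30.8 33.5 34.  32.9 82. ] mark ang [0.1942 0.2454 0.1403] r 0.0584
-0.004 -0.445 y [-0.3 -0.3 11.  14.   7.9 -0.2] z [90.4 30.8 33.1 33.6 32.7 82. ] mark ang [0.1933 0.244  0.1398] r 0.0587
0 -0.4615 y [-0.   0.  11.  13.8  8.   0. ] z [95.9 38.  40.6 41.1 40.1 87.7] mark ang [0.1884 0.2381 0.1361] r 0.0584
0 -0.445 y [-0.3 -0.2 10.7 13.6  7.7 -0.2] z [95.9 38.  40.3 40.7 39.9 87.7] mark ang [0.1876 0.2368 0.1357] r 0.0588
0.004 -0.4615 y [ 0.1  0.1 10.7 13.5  7.8  0.1] z [101.3  45.2  47.7  48.3  47.2  93.4] mark ang [0.1826 0.2308 0.1319] r 0.0584
0.004 -0.445 y [-0.3 -0.2 10.4 13.2  7.5 -0.2] z [101.3  45.2  47.4  47.9  47.   93.4] mark ang [0.1818 0.2296 0.1315] r 0.0588
```

```bash
python3 - <<'E'
from h import *
a=load('w2.png')['image'][:,:,::-1]
c=cv2.resize(a[118:166,108:148],None,fx=12,fy=12,interpolation=cv2.INTER_CUBIC)
cv2.imwrite('pics/w2d.png',cv2.convertScaleAbs(c,alpha=2))
E
```

```text
(no output)
```

View pics/w2d.png

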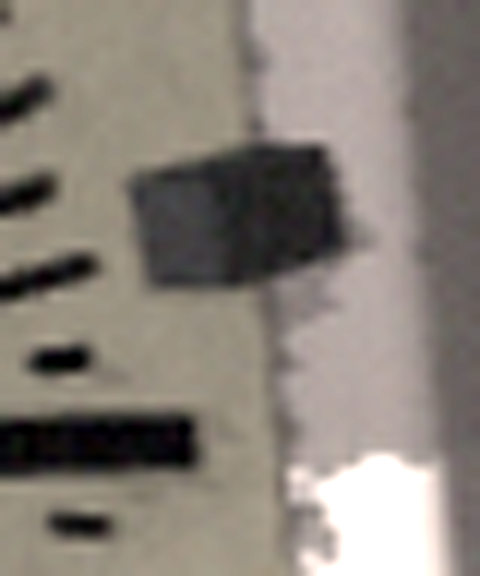

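```bash
python3 - <<'E'
from h import *
s=load('w2.png')
def px(p): p=np.array(p,float); return np.c_[108+(p[:,0]+.5)/12-.5,118+(p[:,1]+.5)/12-.5]
P=px([(196,442),(183,228),(141,232),(222,225)])
T=px([(62,360),(50,275),(25,190),(80,523)])  # ticks short,long,short ; other side short
o,d=ray(s,np.r_[P,T])
c=np.array([.5545,-.2155])
for dx in(-.005,-.0035,-.002):
  for yaw in(-.4615,-.445):
    gx=np.array([np.cos(yaw),np.sin(yaw)]);gy=np.array([-gx[1],gx[0]])
    off=np.r_[.016,.016,.0135,.0185,[.0135]*4]
    t=(gx@c+off+dx-o[:2]@gx)/(d[:,:2]@gx); X=o+d*t[:,None]
    y=X[:,:2]@gy-c@gy; z=X[:,2]; y=y-y[0]; zp=z[0]+.06
    print(dx,yaw,'z',np.round(z*1000,1),'ang',np.arctan2(y,zp-z).round(4),'r',np.hypot(y,zp-z).round(4))
E
```

```text
-0.005 -0.4615 z [28.9 27.6 27.5 28.  37.  37.1 38.5 37.2] ang [ 0.      0.192   0.1884  0.1957  0.0871  0.1737  0.2625 -0.0831] r [0.06   0.0624 0.0624 0.062  0.0521 0.0526 0.0522 0.0519]
-0.005 -0.445 z [28.9 27.3 27.2 27.7 36.8 36.9 38.1 37.3] ang [ 0.      0.1911  0.1882  0.1941  0.0877  0.1738  0.2617 -0.0825] r [0.06   0.0628 0.0628 0.0624 0.0522 0.0528 0.0525 0.0518]
-0.0035 -0.4615 z [31.6 30.3 30.2 30.8 39.5 39.7 41.1 39.7] ang [ 0.      0.19    0.1863  0.1937  0.0859  0.1714  0.2591 -0.082 ] r [0.06   0.0624 0.0624 0.0619 0.0522 0.0527 0.0523 0.052 ]
-0.0035 -0.445 z [31.6 30.  29.9 30.4 39.4 39.4 40.7 39.9] ang [ 0.      0.1892  0.1861  0.1922  0.0865  0.1715  0.2583 -0.0814] r [0.06   0.0627 0.0628 0.0623 0.0524 0.0529 0.0527 0.0519]
-0.002 -0.4615 z [34.3 33.1 32.9 33.6 42.1 42.3 43.6 42.3] ang [ 0.      0.188   0.1842  0.1918  0.0848  0.1692  0.2557 -0.081 ] r [0.06   0.0623 0.0625 0.0619 0.0524 0.0528 0.0524 0.0521]
-0.002 -0.445 z [34.3 32.7 32.6 33.2 42.  42.  43.2 42.4] ang [ 0.      0.1872  0.1841  0.1903  0.0854  0.1693  0.2549 -0.0803] r [0.06   0.0627 0.0628 0.0622 0.0525 0.053  0.0528 0.052 ]
```

```bash
python3 - <<'E'
from h import *
s=load('w2.png')
def px(p): p=np.array(p,float); return np.c_[25+(p[:,0]+.5)/5-.5,85+(p[:,1]+.5)/5-.5]
for p,z in [([(572,0),(618,600)],.014),([(605,0),(650,600)],0.),([(50,20),(140,590)],.1055)]:
    X=onz(s,px(p),z); v=X[0]-X[1]; a=np.arctan2(v[1],v[0]); n=np.array([np.sin(a),-np.cos(a)])
    print(z,'yaw',a-np.pi/2,'offset from c along gx',(X[:,:2]-[.5545,-.2155])@n)
a=s['image'][:,:,::-1]; cv2.imwrite('pics/w2e.png',cv2.resize(a[0:280,0:170],(364*1,600),interpolation=cv2.INTER_CUBIC))
E
```

```text
0.014 yaw -0.4901402876949501 offset from c along gx [0.01784492 0.01784492]
0.0 yaw -0.48772176826973035 offset from c along gx [0.01593279 0.01593279]
0.1055 yaw -0.46892644986528387 offset from c along gx [0.01497129 0.01497129]
```

View pics/w2e.png

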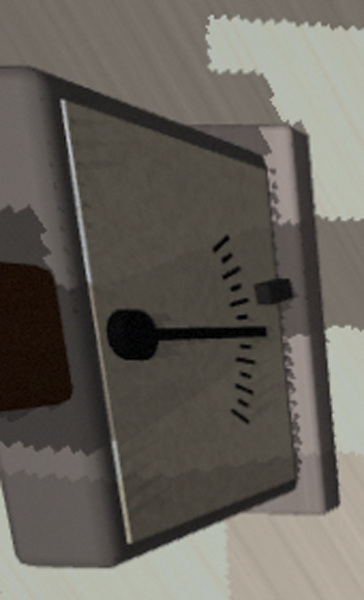

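```bash
python3 -m handwheel '[{"delta_pos":[0,-49,0],"yaw":0},{"delta_pos":[0,-97,0],"yaw":0.017},{"delta_pos":[-45,-97,20],"yaw":0.017},{"delta_pos":[-90,-97,39],"yaw":0.017},{"delta_pos":[-135,-97,58],"yaw":0.017},{"delta_pos":[-150,-85,64],"yaw":0.017},{"delta_pos":[-150,-65,64],"yaw":0.017},{"delta_pos":[-150,-65,64],"yaw":0.017},{"delta_pos":[-150,-65,64],"yaw":0.017}]'; python3 - <<'E'
from h import *
snap('wrist','w3.png'); o=robot.get_obs(); print(o['tool_pos'],o['ee_rot'])
E
```

```text
time: 3.45
tool_pos: [0.5544, -0.2159, 0.1738]
ee_rot: [-1.571, -0.005, -0.474]
wrist_force: [0.1, -0.0, 0.1]
width: 0.0941
[ 0.55465395 -0.21632278  0.17374244] [-1.57067199 -0.00499631 -0.47463401]
```

View pics/w3.png

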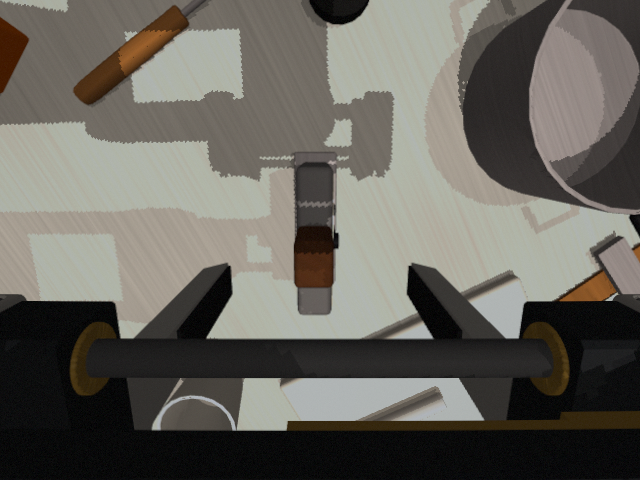

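```bash
python3 - <<'E'
from h import *
from scipy.spatial.transform import Rotation as Ro
s=load('w3.png'); o=robot.get_obs(); Rt=Ro.from_euler('xyz',o['ee_rot']).as_matrix()
def rel(X): return (X-o['tool_pos'])@Rt*1000
a=s['image'][140:340,260:370,::-1]; cv2.imwrite('pics/w3c.png',cv2.resize(a,None,fx=3,fy=3,interpolation=cv2.INTER_CUBIC))
print('post top',rel(onz(s,[(296,254),(333,254),(296,287),(333,287)],.152)))
print('case ends',rel(onz(s,[(314.5,163),(314.5,314)],.106)), 'base end', rel(onz(s,[(314.5,153)],.014)))
hsv=cv2.cvtColor(s['image'],cv2.COLOR_RGB2HSV); m=((hsv[...,0]<15)&(hsv[...,1]>140)).astype(np.uint8); m[:140]=0;m[340:]=0;m[:,:260]=0;m[:,370:]=0
ys,xs=np.nonzero(m); print(xs.min(),xs.max(),ys.min(),ys.max())
E
```

```text
post top [[-13.5056353   21.67623879   8.09303803]
 [  8.26621888  21.78501811   8.0881808 ]
 [-13.79900868  21.67219896 -12.60939344]
 [  8.48149122  21.78351835 -12.62466802]]
case ends [[ -3.12101484  67.7350225   58.95518244]
 [ -3.32934497  67.72008953 -52.77589376]] base end [[ -4.29512394 159.73102294  64.72732979]]
294 334 227 286
```

View pics/w3c.png

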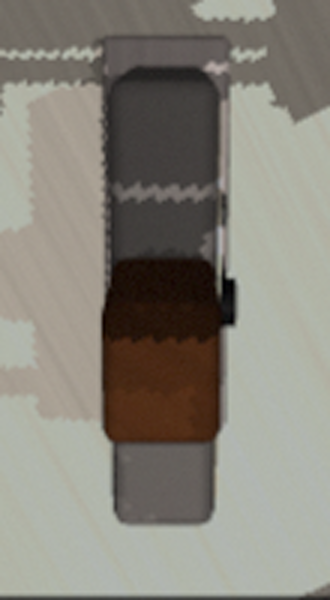

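```bash
python3 -m handwheel '[{"delta_pos":[-3,20,1.5],"yaw":0},{"delta_pos":[-3,45,1.5],"yaw":0},{"delta_pos":[-3,61,1.5],"yaw":0},{"delta_pos":[-3,61,1.5],"yaw":0},{"delta_pos":[-3,61,1.5],"yaw":0}]'; python3 - <<'E'
from h import *
s=snap('wrist','w4.png'); s=snap('scene','s4.png'); o=robot.get_obs(); print(o['tool_pos'],o['ee_rot'])
cv2.imwrite('pics/s4c.png',cv2.resize(s['image'][180:340,220:360,::-1],None,fx=3.5,fy=3.5,interpolation=cv2.INTER_CUBIC))
E
```

```text
time: 4.0
tool_pos: [0.5524, -0.2139, 0.111]
ee_rot: [-1.571, -0.002, -0.475]
wrist_force: [-0.2, -0.1, 1.9]
width: 0.0939
[ 0.55281458 -0.21398417  0.11174712] [-1.57061622 -0.0037097  -0.47514487]
```

View pics/s4c.png

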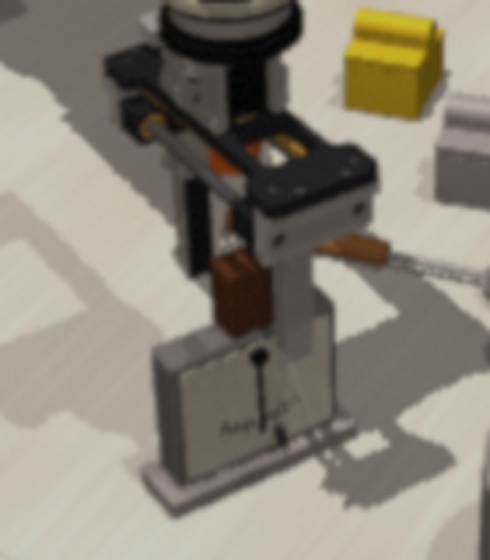

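View pics/w4.png

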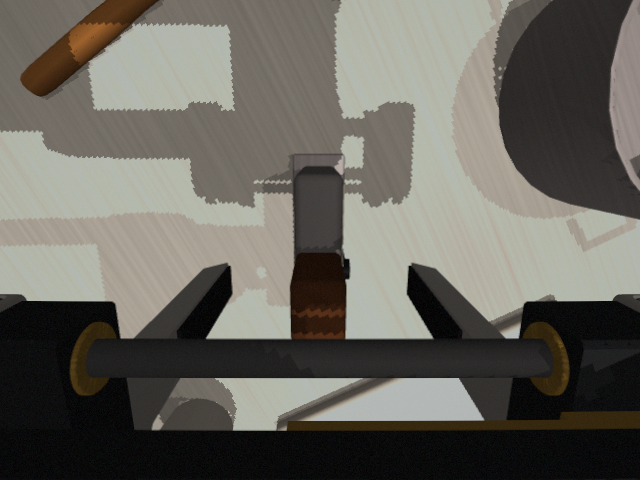

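The fingers straddle the post, centred on it to within about 1 mm (post at x≈318, fingers' middle at x≈320). Now I'll close.

```bash
python3 -m handwheel '[{"delta_pos":[0,0,0],"yaw":0},{"delta_pos":[0,0,0],"yaw":0},{"delta_pos":[0,0,0],"yaw":0},{"delta_pos":[0,0,0],"yaw":0},{"delta_pos":[0,0,0],"yaw":0},{"delta_pos":[0,0,0],"yaw":0},{"delta_pos":[0,0,0],"yaw":0},{"delta_pos":[0,0,0],"yaw":0}]' 255; python3 - <<'E'
from h import *
o=robot.get_obs(); print(o['tool_pos'],o['ee_rot'],o['width'],o['wrist_force'],o['joint_positions'])
E
```

```text
time: 4.9
tool_pos: [0.5515, -0.2133, 0.1094]
ee_rot: [-1.571, 0.0, -0.475]
wrist_force: [-0.6, -0.3, -0.5]
width: 0.0336
[ 0.55149538 -0.21325403  0.10941824] [-1.57071176e+00  2.96526582e-05 -4.75025445e-01] 0.03356501072556351 [-0.59409997 -0.31126712 -0.45608913] [-4.64894167e-01  2.15255420e-01  1.41695308e+00  8.50264334e-05
  1.50941295e+00  1.01260616e-02]
```

```bash
python3 -m handwheel '[{"delta_pos":[0,0,0],"yaw":0},{"delta_pos":[0,0,0],"yaw":0},{"delta_pos":[0,0,0],"yaw":0},{"delta_pos":[0,0,0],"yaw":0},{"delta_pos":[0,0,0],"yaw":0}]' 255; python3 - <<'E'
from h import *
s=snap('wrist','w5.png');o=robot.get_obs(); print(o['tool_pos'],o['ee_rot'],o['width'],o['wrist_force'])
E
```

```text
time: 5.4
tool_pos: [0.5515, -0.2133, 0.1094]
ee_rot: [-1.571, -0.0, -0.475]
wrist_force: [0.8, -0.8, -0.2]
width: 0.024
[ 0.55152887 -0.21327327  0.10939257] [-1.57071231e+00 -3.19026401e-05 -4.74989102e-01] 0.023437512025030242 [ 1.27209281 -0.39282735 -1.66920011]
```

View pics/w5.png

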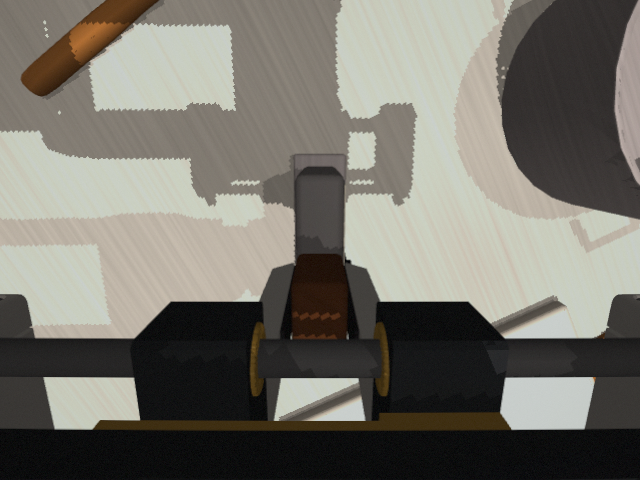

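Grasp is good (23.4 mm opening). I'll lift and carry the gauge gently to a hover short of the rest, so the wrist camera can see the rest.

```bash
python3 -m handwheel '[{"delta_pos":[0,-5,0],"yaw":0},{"delta_pos":[0,-15,0],"yaw":0},{"delta_pos":[0,-30,0],"yaw":0},{"delta_pos":[0,-50,0],"yaw":0},{"delta_pos":[0,-70,0],"yaw":0},{"delta_pos":[0,-90,0],"yaw":0},{"delta_pos":[0,-110,0],"yaw":0},{"delta_pos":[0,-125,0],"yaw":0},{"delta_pos":[0,-135,0],"yaw":0},{"delta_pos":[0,-140,0],"yaw":0},{"delta_pos":[0,-140,0],"yaw":0}]'
python3 -m handwheel '[{"delta_pos":[-3,0,8],"yaw":-0.03},{"delta_pos":[-9,0,23],"yaw":-0.08},{"delta_pos":[-17,0,44],"yaw":-0.15},{"delta_pos":[-25,0,66],"yaw":-0.22},{"delta_pos":[-33,0,88],"yaw":-0.29},{"delta_pos":[-42,0,110],"yaw":-0.37},{"delta_pos":[-50,0,132],"yaw":-0.45},{"delta_pos":[-59,0,154],"yaw":-0.53},{"delta_pos":[-67,0,175],"yaw":-0.60},{"delta_pos":[-74,0,194],"yaw":-0.66},{"delta_pos":[-80,0,208],"yaw":-0.70},{"delta_pos":[-82,0,214],"yaw":-0.728}]'
python3 -m handwheel '[{"delta_pos":[0,0,0],"yaw":0},{"delta_pos":[0,0,0],"yaw":0},{"delta_pos":[0,0,0],"yaw":0},{"delta_pos":[0,0,0],"yaw":0}]'
python3 - <<'E'
from h import *
s=snap('wrist','w6.png');snap('scene','s6.png');snap('top','t6.png');o=robot.get_obs(); print(o['tool_pos'],o['ee_rot'],o['width'],o['wrist_force'],o['wrist_torque'],o['time'])
E
```

```text
time: 6.55
tool_pos: [0.5516, -0.2133, 0.25]
ee_rot: [-1.571, -0.001, -0.475]
wrist_force: [-0.8, -0.5, -4.6]
width: 0.0237
time: 7.75
tool_pos: [0.5759, 0.017, 0.249]
ee_rot: [-1.57, 0.001, 0.258]
wrist_force: [-0.4, -0.4, -5.4]
width: 0.0236
time: 8.15
tool_pos: [0.5764, 0.0137, 0.2495]
ee_rot: [-1.571, 0.0, 0.252]
wrist_force: [-0.5, -0.2, -5.0]
width: 0.0239
[0.57643065 0.01398402 0.24947298] [-1.57075516e+00  1.50082632e-05  2.52015473e-01] 0.02352590224777258 [-0.30337158  0.61102237 -4.4825634 ] [-0.05800573  0.0444153   0.03484439] 8.3
```

View pics/w6.png

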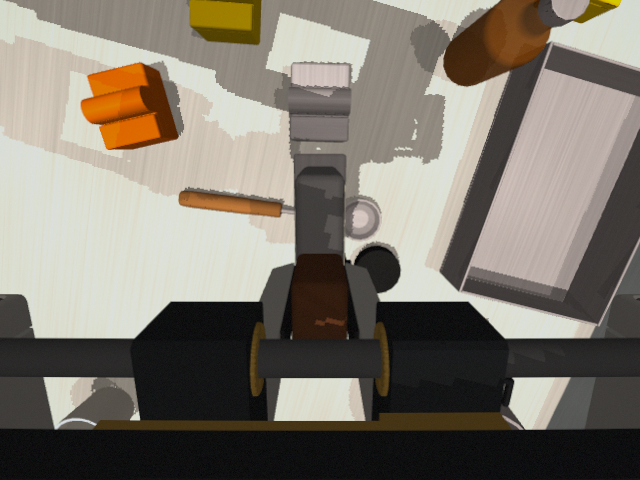

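View pics/s6.png

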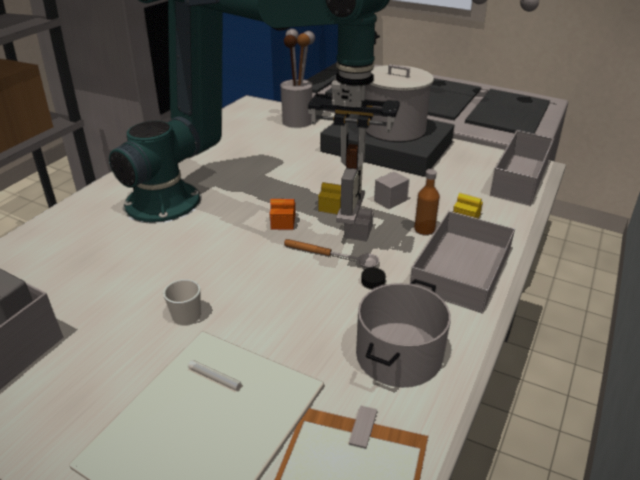

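The wrist view shows the rest at (320,100), just ahead of the gauge and nearly square to it. I'll zoom in to measure it.

```bash
python3 - <<'E'
from h import *
a=load('w6.png')['image'][:,:,::-1]
cv2.imwrite('pics/w6c.png',cv2.resize(a[50:200,270:370],None,fx=4,fy=4,interpolation=cv2.INTER_CUBIC))
E
```

```text
(no output)
```

View pics/w6c.png

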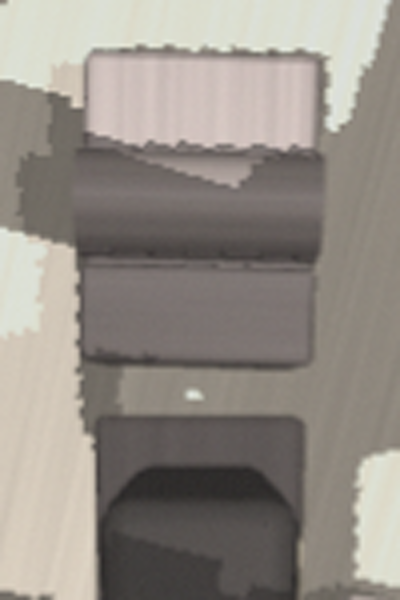

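```bash
python3 - <<'E'
from h import *
from scipy.spatial.transform import Rotation as Ro
s=load('w6.png'); o=robot.get_obs(); Rt=Ro.from_euler('xyz',o['ee_rot']).as_matrix()
def px(p): p=np.array(p,float); return np.c_[270+(p[:,0]+.5)/4-.5,50+(p[:,1]+.5)/4-.5]
def rel(p,z): return ((onz(s,px(p),z)-o['tool_pos'])@Rt*1000)[:,[0,2]].round(1)
def ang(r): v=r[1]-r[0]; return np.arctan2(v[1],v[0]).round(4)
for zf,zn in[(.052,.044),(.044,.052)]:
    f=rel([(88,52),(322,56)],zf); n=rel([(84,362),(310,366)],zn); print('far',f.tolist(),ang(f),'near',n.tolist(),ang(n),'centre',(f.mean(0)+n.mean(0))/2, 'depth',f.mean(0)[1]-n.mean(0)[1])
a=rel([(77,204),(321,206)],.06); print('ridge',a.tolist(),ang(a),a.mean(0))
print('base far end (z=.1401)',rel([(101,417),(303,417)],o['tool_pos'][2]-.1094+.014).tolist(),'case end',rel([(105,500),(298,500)],o['tool_pos'][2]-.1094+.106).tolist())
T=load('top0.png')
E
```

```text
far [[-26.4, 149.7], [30.8, 148.8]] -0.0157 near [[-29.3, 76.5], [29.8, 75.5]] -0.0169 centre [  1.225 112.625] depth 73.25
far [[-27.0, 151.4], [31.4, 150.5]] -0.0154 near [[-28.7, 76.3], [29.2, 75.3]] -0.0173 centre [  1.225 113.375] depth 75.14999999999999
ridge [[-29.1, 113.5], [30.5, 113.1]] -0.0067 [  0.7 113.3]
base far end (z=.1401) [[-17.8, 63.8], [20.2, 63.8]] case end [[-11.4, 54.6], [13.1, 54.6]]
```

```bash
python3 -m handwheel '[{"delta_pos":[0,0,6],"yaw":0},{"delta_pos":[0,0,20],"yaw":0.005},{"delta_pos":[0,0,38],"yaw":0.01},{"delta_pos":[0,0,58],"yaw":0.014},{"delta_pos":[0,0,78],"yaw":0.014},{"delta_pos":[0,0,96],"yaw":0.014},{"delta_pos":[0,0,108],"yaw":0.014},{"delta_pos":[0,0,113],"yaw":0.014},{"delta_pos":[0,5,113],"yaw":0.014},{"delta_pos":[0,18,113],"yaw":0.014},{"delta_pos":[0,32,113],"yaw":0.014},{"delta_pos":[0,45,113],"yaw":0.014}]'
python3 -m handwheel '[{"delta_pos":[0,6,0],"yaw":0},{"delta_pos":[0,11,0],"yaw":0},{"delta_pos":[0,14,0],"yaw":0},{"delta_pos":[0,15,0],"yaw":0},{"delta_pos":[0,15,0],"yaw":0},{"delta_pos":[0,15,0],"yaw":0},{"delta_pos":[0,15,0],"yaw":0}]'
python3 - <<'E'
from h import *
s=snap('wrist','w7.png');snap('scene','s7.png');snap('top','t7.png');o=robot.get_obs(); print(o['tool_pos'],o['ee_rot'],o['width'],o['wrist_force'],o['wrist_torque'],o['time'])
a=s['image'][:,:,::-1]
b=load('s7.png')['image'][:,:,::-1]; c=load('t7.png')['image'][:,:,::-1]
im=np.zeros((600,800,3),np.uint8)
im[:,:400]=cv2.resize(a[80:230,270:370],(400,600),interpolation=cv2.INTER_CUBIC)
im[:320,400:]=cv2.resize(b[140:260,310:460],(400,320),interpolation=cv2.INTER_CUBIC)
im[320:600,400:]=cv2.resize(c[205:305,165:308],(400,280),interpolation=cv2.INTER_CUBIC)
cv2.imwrite('pics/c7.png',im)
E
```

```text
time: 9.5
tool_pos: [0.5477, 0.1232, 0.2021]
ee_rot: [-1.571, 0.002, 0.238]
wrist_force: [0.0, -1.4, -5.2]
width: 0.0239
time: 10.2
tool_pos: [0.5484, 0.124, 0.19]
ee_rot: [-1.571, -0.001, 0.239]
wrist_force: [-0.6, -0.1, -3.9]
width: 0.0238
[0.54827793 0.12396344 0.18977771] [-1.57083617e+00 -5.76989860e-04  2.39029123e-01] 0.023619996040984137 [ 0.4554377   0.14702557 -4.55893536] [-0.10057619  0.06203639  0.04628663] 10.35
```

View pics/c7.png

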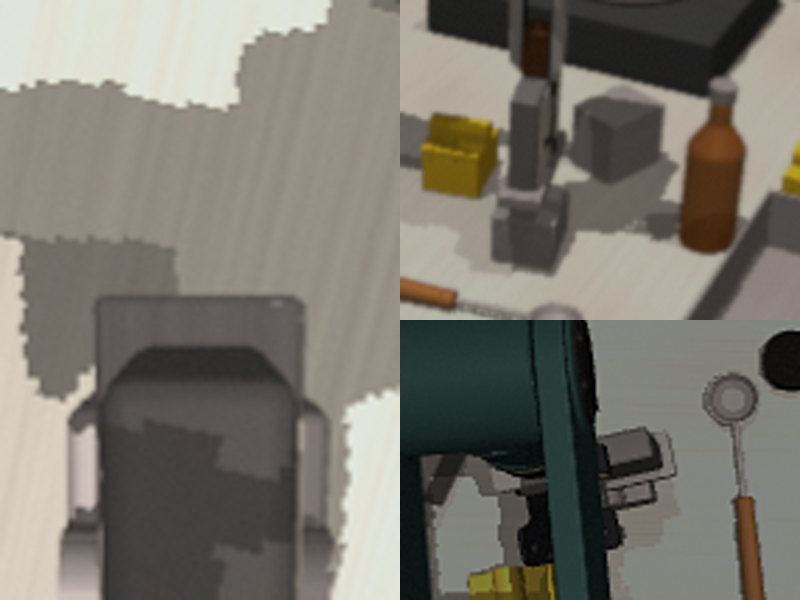

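```bash
python3 - <<'E'
from h import *
from scipy.spatial.transform import Rotation as Ro
s=load('w7.png'); o=robot.get_obs(); Rt=Ro.from_euler('xyz',o['ee_rot']).as_matrix(); t=o['tool_pos']
def P(x,z,h): # tool x, tool z (mm), world height
    v=t+Rt[:,0]*x/1e3+Rt[:,2]*z/1e3; v=v.copy(); v[2]=h; return v
for c in(-4,-2,0,2,4):
    A=np.linspace(0,np.pi,60)
    r=min(proj(s,[P(-30,c+12*np.cos(a),.058+.012*np.sin(a)) for a in A])[:,1])
    r2=[proj(s,[P(-30,c+38,h)])[0].round(1).tolist() for h in(.044,.052)]
    print(c,'ridge far row',round(r,1),'shoulder far corner',r2)
a=s['image'][150:250,275:365,::-1]; cv2.imwrite('pics/w7d.png',cv2.convertScaleAbs(cv2.resize(a,None,fx=6,fy=6,interpolation=cv2.INTER_CUBIC),alpha=1.5))
E
```

```text
-4 ridge far row 218.0 shoulder far corner [[285.3, 187.1], [284.4, 188.0]]
-2 ridge far row 215.8 shoulder far corner [[285.2, 184.9], [284.4, 185.7]]
0 ridge far row 213.6 shoulder far corner [[285.2, 182.7], [284.3, 183.5]]
2 ridge far row 211.4 shoulder far corner [[285.1, 180.4], [284.3, 181.2]]
4 ridge far row 209.1 shoulder far corner [[285.1, 178.2], [284.2, 178.9]]
```

View pics/w7d.png

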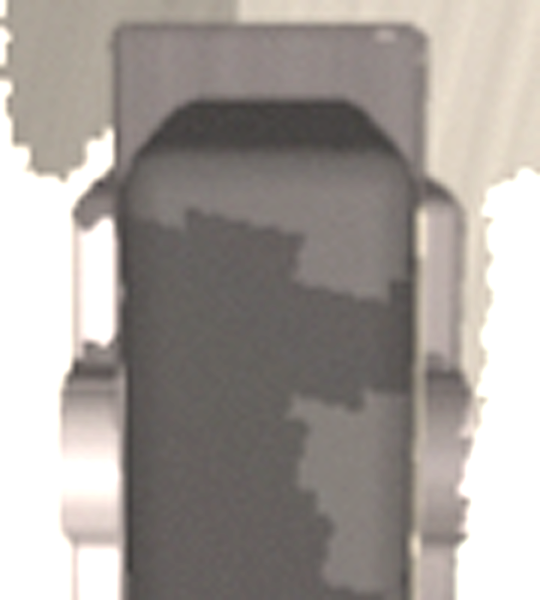

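Rest and gauge are centred on each other across, with the ridge about 1–2 mm further along. I'll correct by 1.5 mm and lower to contact.

```bash
python3 -m handwheel '[{"delta_pos":[0,2,1],"yaw":0},{"delta_pos":[0,5,1.5],"yaw":0},{"delta_pos":[0,7,1.5],"yaw":0},{"delta_pos":[0,8,1.5],"yaw":0},{"delta_pos":[0,8,1.5],"yaw":0},{"delta_pos":[0,8,1.5],"yaw":0},{"delta_pos":[0,8,1.5],"yaw":0}]'
python3 -m handwheel '[{"delta_pos":[0,0.5,0],"yaw":0},{"delta_pos":[0,1,0],"yaw":0},{"delta_pos":[0,1,0],"yaw":0},{"delta_pos":[0,1,0],"yaw":0}]'
python3 -c "
from h import *
o=robot.get_obs(); print(o['tool_pos'],o['wrist_force'],o['wrist_torque'])"
```

```text
time: 11.05
tool_pos: [0.5479, 0.1254, 0.1816]
ee_rot: [-1.571, -0.0, 0.239]
wrist_force: [-0.0, -0.2, -4.9]
width: 0.0237
time: 11.45
tool_pos: [0.5478, 0.1254, 0.1804]
ee_rot: [-1.571, 0.0, 0.239]
wrist_force: [0.9, -1.0, -5.1]
width: 0.0241
[0.5477831  0.1254088  0.18044805] [ 0.91227735 -0.97984793 -5.0984933 ] [-0.09245022  0.07445598  0.00235327]
```

```bash
for i in 1 2; do :; done; python3 -m handwheel '[{"delta_pos":[0,0.5,0],"yaw":0},{"delta_pos":[0,1,0],"yaw":0},{"delta_pos":[0,1,0],"yaw":0},{"delta_pos":[0,1,0],"yaw":0}]'
python3 -m handwheel '[{"delta_pos":[0,0.5,0],"yaw":0},{"delta_pos":[0,1,0],"yaw":0},{"delta_pos":[0,1,0],"yaw":0},{"delta_pos":[0,1,0],"yaw":0}]'
```

```text
time: 11.85
tool_pos: [0.5478, 0.1254, 0.1795]
ee_rot: [-1.571, -0.0, 0.239]
wrist_force: [0.5, 0.5, -4.9]
width: 0.0236
time: 12.25
tool_pos: [0.5478, 0.1254, 0.1793]
ee_rot: [-1.571, -0.001, 0.239]
wrist_force: [-0.7, -0.5, 1.0]
width: 0.024
```

Contact is at TCP z ≈ 0.1794, which agrees with the 0.1094 grasp height plus the 70 mm ridge. Now I'll rock. Rolling geometry (r=12 mm, grip 128.4 mm above the base) gives a tool shift of about +24.5 mm along z and 2.1 mm down for a 0.192 rad tilt, with a small preload.

```bash
python3 -m handwheel '[{"delta_pos":[0,1,0],"yaw":0},{"delta_pos":[0,1,1],"yaw":0},{"delta_pos":[0,1,3],"yaw":0},{"delta_pos":[0,1.1,5],"yaw":0},{"delta_pos":[0,1.2,7.2],"yaw":0},{"delta_pos":[0,1.3,9.4],"yaw":0},{"delta_pos":[0,1.5,11.6],"yaw":0},{"delta_pos":[0,1.6,13],"yaw":0},{"delta_pos":[0,1.6,13],"yaw":0},{"delta_pos":[0,1.6,13],"yaw":0}]'
python3 - <<'E'
from h import *
o=robot.get_obs(); print(o['tool_pos'],o['wrist_force'],o['wrist_torque'])
s=snap('wrist','w8.png'); s2=snap('scene','s8.png')
a=s['image'][:,:,::-1];b=s2['image'][:,:,::-1]
im=np.zeros((600,800,3),np.uint8)
im[:,:400]=cv2.resize(a[120:270,270:370],(400,600),interpolation=cv2.INTER_CUBIC)
im[:480,400:]=cv2.resize(b[120:240,310:410],(400,480),interpolation=cv2.INTER_CUBIC)
cv2.imwrite('pics/c8.png',im)
E
```

```text
time: 13.25
tool_pos: [0.5453, 0.1363, 0.1786]
ee_rot: [-1.575, -0.002, 0.238]
wrist_force: [-2.8, -2.9, 5.3]
width: 0.0239
[0.54534681 0.13633387 0.17863895] [-2.82115961 -2.94758448  5.30661838] [-1.27697394  0.67254284  0.01761398]
```

View pics/c8.png

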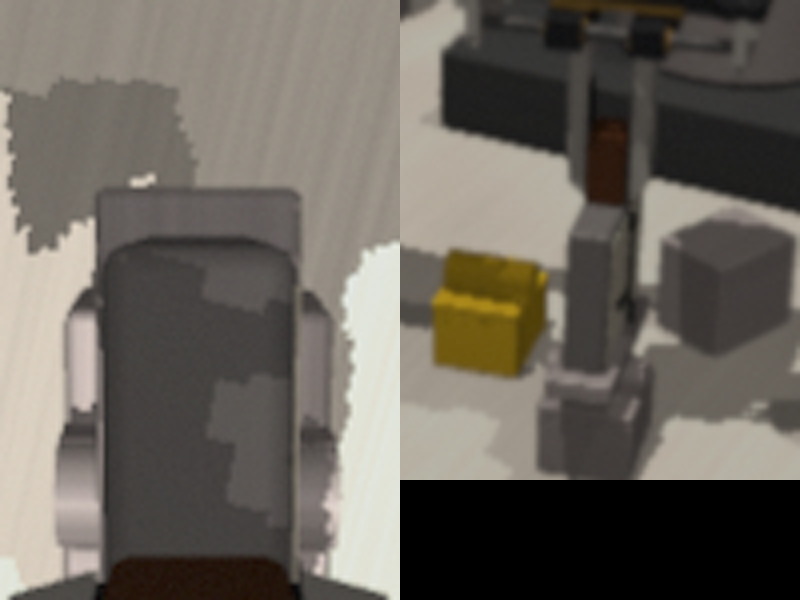

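The base's far edge moved from row 154 to row 167, so the gauge is pivoting in the pads as intended. Continuing.

```bash
python3 -m handwheel '[{"delta_pos":[0,0.2,1.5],"yaw":0},{"delta_pos":[0,0.4,3.5],"yaw":0},{"delta_pos":[0,0.6,5.5],"yaw":0},{"delta_pos":[0,0.9,7.5],"yaw":0},{"delta_pos":[0,1.1,9.5],"yaw":0},{"delta_pos":[0,1.4,11.2],"yaw":0},{"delta_pos":[0,1.5,12.2],"yaw":0},{"delta_pos":[0,1.5,12.2],"yaw":0},{"delta_pos":[0,1.5,12.2],"yaw":0},{"delta_pos":[0,1.5,12.2],"yaw":0}]'
python3 - <<'E'
from h import *
o=robot.get_obs(); print(o['tool_pos'],o['ee_rot'],o['wrist_force'],o['wrist_torque'])
d=o['tool_pos']-[.5478,.1254,.1794]; print('along z',d[:2]@[-.237,.9716],'along x',d[:2]@[.9716,.237],'dz',d[2])
s=snap('wrist','w9.png'); s2=snap('scene','s9.png')
a=s['image'][:,:,::-1];b=s2['image'][:,:,::-1]
im=np.zeros((600,800,3),np.uint8)
im[:,:400]=cv2.resize(a[120:270,270:370],(400,600),interpolation=cv2.INTER_CUBIC)
im[:480,400:]=cv2.resize(b[120:240,310:410],(400,480),interpolation=cv2.INTER_CUBIC)
cv2.imwrite('pics/c9.png',im)
E
```

```text
time: 14.35
tool_pos: [0.5423, 0.1488, 0.1769]
ee_rot: [-1.573, -0.002, 0.238]
wrist_force: [-1.8, -3.0, 6.4]
width: 0.024
[0.54232562 0.14881387 0.17689091] [-1.57343488 -0.0016124   0.23827668] [-1.82407704 -3.04377871  6.38077251] [-1.17485593  0.71527563  0.02334207]
along z 0.024046348634447334 along x 0.00023018103894417429 dz -0.0025090904232676903
```

View pics/c9.png

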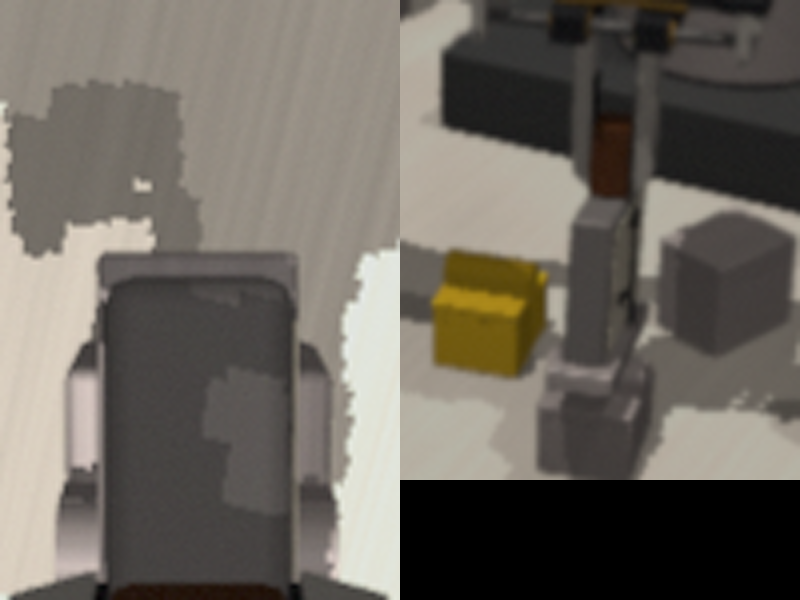

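```bash
cat > tilt.py <<'E'
from h import *
from scipy.optimize import brentq
from scipy.spatial.transform import Rotation as Ro
H=.1284
def camtool():
    s=load('w7.png'); R=cv2.Rodrigues(np.array(s['rvec']))[0]
    return s
# camera in tool frame from the start picture
C=np.array([0,-.1791,.0673]); A=np.array([[1,0,0],[0,-.23506,.97198],[0,-.97198,-.23506]])
s0=load('w7.png')
def row(p): # p tool frame
    q=A.T@(p-C); K,D=KD(s0)
    return cv2.projectPoints(q.reshape(1,1,3),np.zeros(3),np.zeros(3),K,D)[0].ravel()[1]
def pt(th,y,h,c):
    # gauge point (y,h) relative pivot (0,H); tilt th lowers +y
    dy,dh=y,h-H
    return np.array([0,-.019-( -dy*np.sin(th)+dh*np.cos(th)), c+dy*np.cos(th)+dh*np.sin(th)])
def solve(y,h,r0,r1):
    c=brentq(lambda c:row(pt(0,y,h,c))-r0,-.02,.02)
    return c,brentq(lambda t:row(pt(t,y,h,c))-r1,-.1,.4)
E
python3 - <<'E'
from tilt import *
im={k:load(k+'.png')['image'].astype(float).mean(2) for k in['w5','w6','w7','w8','w9']}
for k,v in im.items():
    prof=cv2.GaussianBlur(v[140:215,305:332].mean(1).reshape(-1,1),(1,3),.8).ravel(); g=np.gradient(prof)
    i=np.argsort(-abs(g))[:10]; i.sort(); print(k,[(int(j+140),round(g[j],1)) for j in i])
for r1 in(167,):print('w8 base',solve(.065,.014,154.2,r1))
for r1 in(183.1,):print('w9 base',solve(.065,.014,154.2,r1))
print('case w8',solve(.056,.104,166.6,180),'w9',solve(.056,.104,166.6,189))
E
```

```text
w5 [(152, np.float64(-8.0)), (153, np.float64(-13.0)), (154, np.float64(-5.7)), (156, np.float64(5.2)), (164, np.float64(-5.2)), (165, np.float64(-15.3)), (166, np.float64(-22.8)), (167, np.float64(-16.4)), (174, np.float64(6.1)), (175, np.float64(6.9))]
w6 [(140, np.float64(11.4)), (141, np.float64(18.5)), (142, np.float64(20.7)), (143, np.float64(9.3)), (152, np.float64(-10.5)), (153, np.float64(-20.2)), (154, np.float64(-15.5)), (165, np.float64(-10.6)), (166, np.float64(-15.7)), (167, np.float64(-11.3))]
w7 [(152, np.float64(-8.6)), (153, np.float64(-16.1)), (154, np.float64(-11.8)), (165, np.float64(-10.9)), (166, np.float64(-16.1)), (167, np.float64(-11.5)), (174, np.float64(6.4)), (175, np.float64(7.7)), (176, np.float64(6.1)), (177, np.float64(4.0))]
w8 [(163, np.float64(4.1)), (165, np.float64(-8.9)), (166, np.float64(-17.4)), (167, np.float64(-13.1)), (177, np.float64(-6.3)), (178, np.float64(-14.6)), (179, np.float64(-15.4)), (180, np.float64(-5.0)), (181, np.float64(5.2)), (182, np.float64(7.0))]
w9 [(142, np.float64(-3.3)), (167, np.float64(-3.8)), (168, np.float64(-3.9)), (181, np.float64(-9.0)), (182, np.float64(-16.7)), (183, np.float64(-12.8)), (187, np.float64(-6.6)), (188, np.float64(-14.0)), (189, np.float64(-12.2)), (191, np.float64(3.2))]
w8 base (-0.0014734276397431643, 0.0831194115029293)
w9 base (-0.0014734276397431643, 0.18830424865502543)
case w8 (0.0025920931900888064, 0.25299139149025685) w9 (0.0025920931900888064, 0.39090474892850763)
```

```bash
python3 - <<'E'
from tilt import *
print('base w8',solve(.065,.014,153.09,166.1),'w9',solve(.065,.014,153.09,182.1))
print('casebot w8',solve(.056,.014,166.0,178.46),'w9',solve(.056,.014,166.,188.17))
for th in(0,.1,.188,.2): print(th,'case top row',row(pt(th,.056,.106,-.0015)),'case bot',row(pt(th,.056,.014,-.0015)), 'base',row(pt(th,.065,.014,-.0015)))
E
```

```text
base w8 (-0.0006583685213178695, 0.0842419097904019) w9 (-0.0006583685213178695, 0.1885140033808301)
casebot w8 (-0.001208073729882445, 0.08323048223980412) w9 (-0.001208073729882445, 0.14827729458308994)
0 case top row 174.99326732563105 case bot 166.39137999725813 base 154.23616223405585
0.1 case top row 179.10980656825876 case bot 181.34245797164567 base 169.62523320681294
0.188 case top row 183.39009892755092 case bot 194.45712390389463 base 183.08718892819084
0.2 case top row 184.01723972872415 case bot 196.24339934847575 base 184.918205750447
```

```bash
python3 - <<'E'
from h import *
for f in ['scene0.png']:
    s=load(f); a=s['image'][262:318,280:330,::-1]; cv2.imwrite('pics/sm.png',cv2.convertScaleAbs(cv2.resize(a,None,fx=10,fy=10,interpolation=cv2.INTER_CUBIC),alpha=1.6))
E
```

```text
(no output)
```

View pics/sm.png

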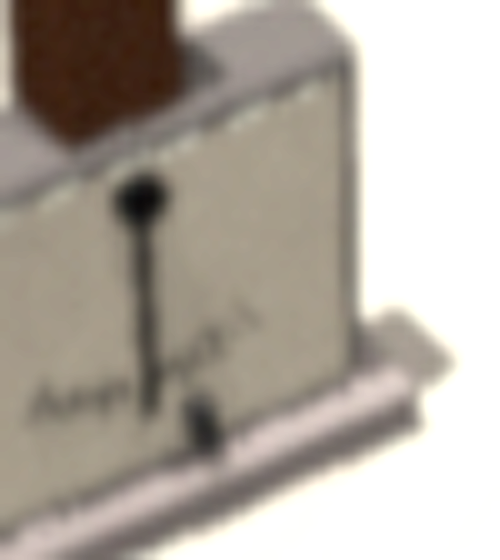

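```bash
python3 - <<'E'
from h import *
s=load('scene0.png')
P=np.array([(141,198),(150,415),(196,400),(199,405),(208,450)],float); P=np.c_[280+(P[:,0]+.5)/10-.5,262+(P[:,1]+.5)/10-.5]
o,d=ray(s,P); c=np.array([.5522,-.2144]); yaw=-.475
gx=np.array([np.cos(yaw),np.sin(yaw)]);gy=np.array([-gx[1],gx[0]])
t=(gx@c+.016-o[:2]@gx)/(d[:,:2]@gx); X=o+d*t[:,None]; y=(X[:,:2]-c)@gy; z=X[:,2]
print(y*1000,z*1000,np.arctan2(y-y[1],z[1]+.06-z),np.hypot(y-y[1],z[1]+.06-z))
E
```

```text
[-1.10082924 -1.22068991  9.95950924 10.63902955 12.42373099] [92.43104472 34.72658076 33.23382196 31.51452754 18.10408319] [0.0521673  0.         0.17984874 0.18546195 0.17622608] [0.00229866 0.06       0.06250085 0.06431498 0.07782787]
```

Mark estimates are 0.190–0.193 from the close wrist view and about 0.18 from the coarse scene view. Tilt is now 0.188 by kinematics and 0.191 from the wrist view. I'll make a small nudge, let the pointer settle and check again.

```bash
python3 -m handwheel '[{"delta_pos":[0,0,0.2],"yaw":0},{"delta_pos":[0,-0.1,0.3],"yaw":0},{"delta_pos":[0,-0.1,0.3],"yaw":0},{"delta_pos":[0,-0.1,0.3],"yaw":0},{"delta_pos":[0,-0.1,0.3],"yaw":0},{"delta_pos":[0,-0.1,0.3],"yaw":0},{"delta_pos":[0,-0.1,0.3],"yaw":0},{"delta_pos":[0,-0.1,0.3],"yaw":0},{"delta_pos":[0,-0.1,0.3],"yaw":0},{"delta_pos":[0,-0.1,0.3],"yaw":0},{"delta_pos":[0,-0.1,0.3],"yaw":0},{"delta_pos":[0,-0.1,0.3],"yaw":0}]'
python3 -m handwheel '[{"delta_pos":[0,0,0],"yaw":0},{"delta_pos":[0,0,0],"yaw":0},{"delta_pos":[0,0,0],"yaw":0},{"delta_pos":[0,0,0],"yaw":0},{"delta_pos":[0,0,0],"yaw":0},{"delta_pos":[0,0,0],"yaw":0}]'
python3 - <<'E'
from tilt import *
o=robot.get_obs(); print(o['tool_pos'],o['ee_rot'],o['wrist_force'],o['wrist_torque'],o['width'])
d=o['tool_pos']-[.5478,.1254,.1794]; print('along z',d[:2]@[-.237,.9716],'along x',d[:2]@[.9716,.237],'dz',d[2])
s=snap('wrist','w10.png'); s2=snap('scene','s10.png'); snap('top','t10.png')
v=s['image'].astype(float).mean(2)
prof=cv2.GaussianBlur(v[175:195,305:332].mean(1).reshape(-1,1),(1,3),.8).ravel(); g=np.gradient(prof)
k=np.argmin(g[:10]); w=-g[k-1:k+2]; r=175+(w*np.arange(k-1,k+2)).sum()/w.sum(); print('row',r,solve(.065,.014,153.09,r))
print('tilt total',solve(.065,.014,153.09,r)[1]-(o['ee_rot'][0]+np.pi/2))
a=s['image'][:,:,::-1];b=s2['image'][:,:,::-1]
im=np.zeros((600,800,3),np.uint8)
im[:,:400]=cv2.resize(a[120:270,270:370],(400,600),interpolation=cv2.INTER_CUBIC)
im[:600,400:]=cv2.resize(b[170:230,340:380],(400,600),interpolation=cv2.INTER_CUBIC)
cv2.imwrite('pics/c10.png',im)
E
```

```text
time: 15.65
tool_pos: [0.5423, 0.1489, 0.1769]
ee_rot: [-1.574, -0.002, 0.238]
wrist_force: [-1.0, -3.7, 4.9]
width: 0.0239
time: 16.25
tool_pos: [0.5423, 0.1489, 0.1769]
ee_rot: [-1.574, -0.002, 0.238]
wrist_force: [-1.4, -3.4, 5.0]
width: 0.0234
[0.54231917 0.1488876  0.17688104] [-1.57379252e+00 -1.51330364e-03  2.38076222e-01] [-1.37215047 -3.44445168  4.97697849] [-1.39212817  0.6771762  -0.03838509] 0.02341767169596974
along z 0.02411950872766695 along x 0.00024138677616808373 dz -0.0025189606321196767
row 182.0900909733129 (-0.0006583685213178695, 0.1884492344722576)
tilt total 0.19144542983035928
```

View pics/c10.png

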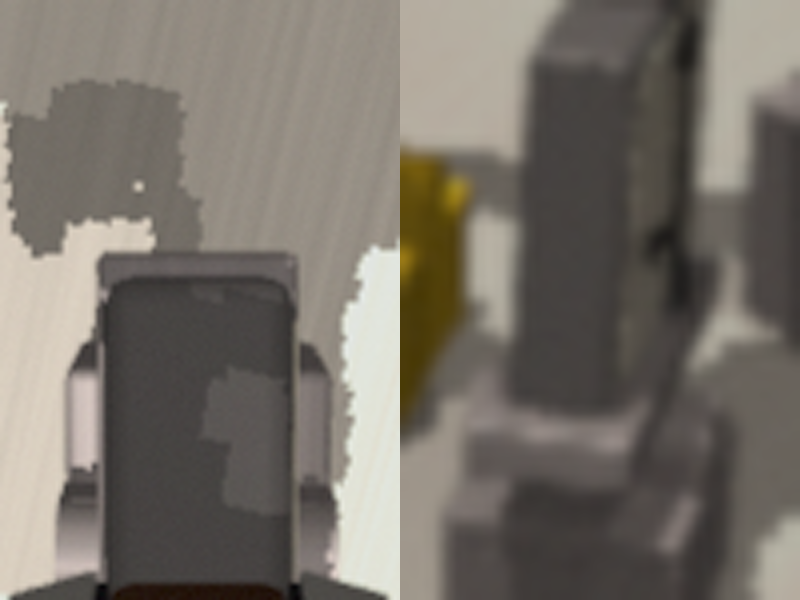

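```bash
python3 - <<'E'
from tilt import *
o=robot.get_obs(); s=load('w10.png'); s7=load('w7.png')
gy=np.array([-np.sin(.238),np.cos(.238)])
ref=np.array([.5478,.1254])  # TCP at level contact
e=onz(s,[(319,182.1+.5)],.0714)[0]; print('base end tilted, along gy from level TCP',(e[:2]-ref)@gy)
t7=np.array([.54828,.12396]); e7=onz(s7,[(319,153.09+.5)],.18978-.1094+.014)[0]; print('level base end rel TCP',(e7[:2]-t7)@gy)
e8=None
E
```

```text
base end tilted, along gy from level TCP 0.06554747120222926
level base end rel TCP 0.0643457165173338
```

The base end shifted +1.2 mm against a predicted +1.5 mm for pure rolling, so the gauge didn't slip on the ridge. Both tilt readings agree with the mark, so I'm handing in.

```bash
python3 -c "
from bench import robot
o=robot.get_obs(); print(o['time'],o['wrist_force'],o['width']); print(robot.close_job())"
```

```text
16.4 [-0.97292801 -3.79990426  5.03374971] 0.023932699638830386
the job is handed in; nothing more can be done
None
```

I picked the gauge up by its post and set the middle of its base on the silver crowned rest, square across the ridge. I then rocked it with its +y end down and handed the job in at 16.4 s, still gripped and pressed on the ridge with about 10 N.

| Last check | Result |
|---|---|
| Tilt from wrist picture | 0.191 rad |
| Tilt from arm position | 0.188 rad |
| Mark from close wrist view | 0.190–0.193 rad |
| Mark from coarse scene view | about 0.18 rad |
| Slip on the ridge | within about 0.3 mm of pure rolling |

- **Not seen directly:** at the end the pointer faces away from all the cameras, so its meeting the mark is inferred from these tilt and mark readings. The coarse scene view of the mark disagreed slightly; I trusted the close one.
- **Arm height:** the arm ended about 0.4 mm lower than predicted. I put this down to the press.
- **Other things on the worktop:** I kept the moves clear of them, but did not check their positions again in a final picture.

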